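# Turn a T-block over in the drilling jig

## Task

Take the small wooden T-block (the plate with a single rib down its middle, not the look-alikes with a rib on the edge or with two ribs) and lay it, rib up, flat in the walled nest of the drilling jig's open leaf, with the rib pointing towards the hinge, and let go of it. Then swing the leaf by its handle over the hinge until it is fully closed, so that the block is turned over and lies rib down on the two bearers under the closed leaf.

Things in the scene. Friction and masses are not known exactly. Their poses are not given: they have to be found in the camera images.
- t_block: Pale wooden block, loose, about 0.12 kg: plate 80 (x) x 76 (y) x 14 mm with one rib along the middle of its top, 80 long (x) x 18 wide x 24 high; 38 mm high in all. Origin: centre of the plate's plain underside; z points through the rib (up at the start), x along the rib. Two look-alikes with the same plate lie nearby, places shuffled: one has its rib along an edge, one has two ribs.
- jig: Fixed plywood jig, base 130 (x) x 255 (y) x 10 mm; origin: centre of its underside on the bench. Hinge line along x at y=0, z=38 mm. On +y the open leaf: a walled pocket 92 (x) x 96 (y) x 16 mm deep, floor centre at x=0, y=62, z=22, wall tops z=38. On -y two bearers, y -15 to -115, tops z=38, 42 mm gap at x=0 for the rib; the turned block's plate lies on them, its origin at z=52.
- leaf (a joint): Leaf angle about the hinge line (the jig's +x axis), rad: 0 open, flat on the +y side (the start); 1.57 upright; 3.14 fully closed over the bearers (stop). Slightly stiff: takes 1 to 3 N at the handle; let go, the leaf stays only near upright and sinks slowly to the nearer stop otherwise. Soon after upright the block tips by itself out of the pocket onto the bearers.
- leaf_handle (a point): Middle, on its axis, of the leaf's handle: a round wooden bar 12 mm thick, parallel to the hinge line and 152 mm from it, 88 mm free between its end arms, 26 mm clear of the leaf's outer wall. At height 38 mm both open (jig's +y side) and closed (-y side). The bar can turn in the fingers, so it can be led round its arc with the tool pointing down.
Not all that is in view belongs to the job. What is shaped like the t_block but pink is not meant.

How it is judged (in metres and radians):
On the way:
1. the T-block lies flat, rib up, let go, in the nest of the open leaf (value of joint leaf below 0.12 rad and x of t_block in the frame of jig between -0.014 and 0.014 m and y of t_block in the frame of jig between 0.046 and 0.078 m and z of t_block in the frame of jig below 0.028 m and angle between t_block's own z axis and vertical below 0.12 rad and angle between the x axis of t_block and the y axis of jig, either way round below 0.3 rad and contact force between the fingers and t_block below 0.3 N and linear speed of t_block below 0.03 m/s and angular speed of t_block below 0.3 rad/s), for 0.2 s.
At the end, for the whole second after the job is handed in: The leaf is closed (within 8 degrees of its stop) and the T-block lies at rest under it upside down (rib down, within 10 degrees of flat) on the bearers, within 20 mm of the middle of the closed nest (value of joint leaf above 3 rad and angle between t_block's own z axis and vertical above 2.97 rad and x of t_block in the frame of jig between -0.02 and 0.02 m and y of t_block in the frame of jig between -0.082 and -0.042 m and z of t_block in the frame of jig below 0.058 m and linear speed of t_block below 0.03 m/s and angular speed of t_block below 0.3 rad/s); the robot touches nothing.
It also fails if it takes over 64 s, if anything falls off the work surface, if the arm or the gripper's body presses on something with over 40 N, if the wrist force passes 120 N, or if a joint passes its speed limit or range.

## Robot

A 6-joint arm with a two-finger parallel gripper is mounted at the origin on the work surface. World frame = base frame: x ahead of the robot, y to its left, z up, the work surface at z = 0. Lengths are in mm, angles in rad, forces in N, time in s.
With the tool pointing down it reaches from about 250 to 725 mm from the base axis. Payload 4 kg.
Tool frame: the origin (TCP) lies between the finger pads, 19 mm behind the fingertips; this is the grasp point; z points along the fingers, y is the line along which they close (so a half turn about z gives the same grasp; the last joint's range is limited). The gripper opens to 85 mm and grips with 20 to 120 N. Pads are 22 mm wide; open, the fingers measure 114 mm over their backs; the gripper's body (76 mm by 85 mm) begins 54 mm behind the grasp point. The pads swing forward as they close: fully open they stand 13 mm farther back than shut.
Start: joints at [-1.133, 0.241, 0.005, 1.335, 0, 1.571], TCP at [211.972, -452.844, 250.006] pointing down, gripper open.
Joint ranges: [-2.72, 2.72], [-1.05, 1.87], [-1.09, 1.28], [-1.99, 2.15], [-1.42, 1.44], [-3.14, 3.14]. Speed limits (rad/s): [2.79, 2.79, 3.14, 3.14, 3.14, 3.14].

## Interface

Orientations are given as a rotation vector (axis times angle).
In Python, from workcell import r, imaging gives the robot as it stands.
- The arm moves only by the tool move_arm, never from a script. Its argument "steps" is a list of rows, each a list of 3 entries, a list of its own where there are three numbers: the shift along the tool's x, y, z in units of 25 mm (1.0 is 25 mm), then the turn, a rotation vector about the tool's x, y, z in units of 6 degrees (1.0 is 6 degrees), then the finger opening in mm, from 0 to 85.4. In form: [[[tx, ty, tz], [rx, ry, rz], claw], ...]. A call has 1 to 10 rows; each row is the pose to reach, as a shift and turn from the pose commanded when the call began, along the tool's axes at that moment; what a row does not reach only later rows make up. A row lasts 1/10 s, in which the tool goes at most 50 mm and 8.59 degrees, less where a joint would pass 70% of its speed; a pose out of reach is approached as far as the arm can. A call with a gripper value outside its range is refused whole. The fingers move at their own pace and stop on an object; "squeeze" is the grip in N (left out, the last holds). Time passes only in rows, so rows that repeat a pose let the fingers close. It gives the time, the measured TCP pose, the force, the opening and the grip force at its end, in the units of the state.
- r.get_obs(): the state, without advancing time (a new reading comes with each control period).
- imaging.camera(name): name is "side" or "top" or "wrist"; returns the picture (420x560x3 uint8, red, green, blue); there is no depth.
- imaging.calibration(name): a dict with "K" (3x3 intrinsics, pixels), "distortion" ([k1, k2, p1, p2, k3] as OpenCV has them; the pictures are not rectified), "world_to_cam" (4x4, takes a point from world to camera coordinates); the wrist camera has in their place "hand_eye" (4x4, takes a point from camera to tool coordinates, whose origin is the TCP and whose axes are the flange's). Camera axes: x right, y down, z forward; pixel columns grow to the right and rows downward; lengths in mm; the calibration is good to about 2 mm. A picture is of the moment at which its call begins: read the wrist's pose just before it. calibration takes no time and is no camera call.
- r.hand_in(): hands the job in; it is judged then, once.
The state is a dict: "t": time; "joints": joint angles; "dq": joint speeds; "effort": joint torques, N m; "eef_pos": TCP position; "tool_rot": TCP orientation; "force": force on the tool from outside, world axes, zero at the start; "wrist_torque": the same for the moment, N m; "width": opening from 0.0 (shut) to 1.0 (fully open); "grip_force": force on a finger pad.
Only numpy, scipy, OpenCV 4.12 (cv2) and the standard library are available. Lean on these libraries where they do the work, as an engineer would, in place of code of your own. Each camera call takes 0.05 s, during which the arm holds its last target. There are 200 camera calls.

## Working session

There is one attempt and no reset: what is moved stays moved. The work goes in short steps, Python scripts to look and compute and a tool call to move; the robot and the scene stay as the last step left them, time stands still between calls to the robot, and variables do not carry over. Pictures are saved under pics/ and viewed, at most 10 in all, crops included, and the job is handed in when it is done.

Besides the shell and the picture viewer there is one more tool, called after "Request:" as name(argument=value, ...) on one line, values as JSON. move_arm: Moves the arm, as the interface text tells. Its arguments: {"type":"object","properties":{"steps":{"type":"array","items":{"type":"array"}},"squeeze":{"type":"number"}},"required":["steps"]}

```bash
mkdir -p pics; ls; python3 - <<'E'
from workcell import r, imaging
import cv2,numpy as np
a=imaging.camera("top");b=imaging.camera("side")
cv2.imwrite("pics/top0.png",a[:,:,::-1]);cv2.imwrite("pics/side0.png",b[:,:,::-1])
np.set_printoptions(precision=4,suppress=True)
for n in("top","side","wrist"):print(n,imaging.calibration(n))
o=r.get_obs();print({k:o[k] for k in("t","eef_pos","tool_rot","force","width")})
E
```

```text
pics
top {'K': array([[432.5385,   0.    , 275.585 ],
       [  0.    , 432.5385, 208.1454],
       [  0.    ,   0.    ,   1.    ]]), 'distortion': array([-0.1386,  0.    ,  0.    ,  0.    ,  0.    ]), 'world_to_cam': array([[  0.0138,  -0.9994,   0.0313, 137.6134],
       [ -0.9971,  -0.0161,  -0.0747, 436.3897],
       [  0.0751,  -0.0302,  -0.9967, 820.998 ],
       [  0.    ,   0.    ,   0.    ,   1.    ]])}
side {'K': array([[407.119 ,   0.    , 278.4748],
       [  0.    , 407.119 , 209.2028],
       [  0.    ,   0.    ,   1.    ]]), 'distortion': array([-0.081,  0.   ,  0.   ,  0.   ,  0.   ]), 'world_to_cam': array([[   0.977 ,   -0.213 ,   -0.0065, -418.4299],
       [  -0.1655,   -0.7392,   -0.6529,  246.4757],
       [   0.1343,    0.639 ,   -0.7574,  666.3089],
       [   0.    ,    0.    ,    0.    ,    1.    ]])}
wrist {'K': array([[314.9013,   0.    , 282.179 ],
       [  0.    , 314.9013, 212.7233],
       [  0.    ,   0.    ,   1.    ]]), 'distortion': array([-0.0607,  0.    ,  0.    ,  0.    ,  0.    ]), 'hand_eye': array([[  -0.0001,   -0.952 ,   -0.3061,   78.052 ],
       [   1.    ,   -0.0001,   -0.0002,   -0.1978],
       [   0.0002,   -0.3061,    0.952 , -123.8239],
       [   0.    ,    0.    ,    0.    ,    1.    ]])}
{'t': 0.1, 'eef_pos': array([ 211.7424, -452.3679,  249.1912]), 'tool_rot': array([-3.0648, -0.6818,  0.0007]), 'force': array([0.063 , 0.1077, 0.1057]), 'width': 1.0026922594872838}
```

View pics/top0.png

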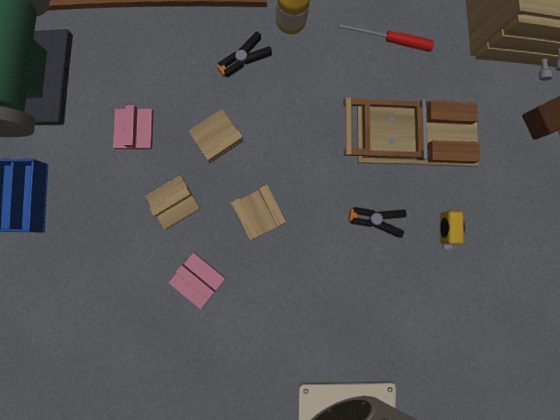

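View pics/side0.png

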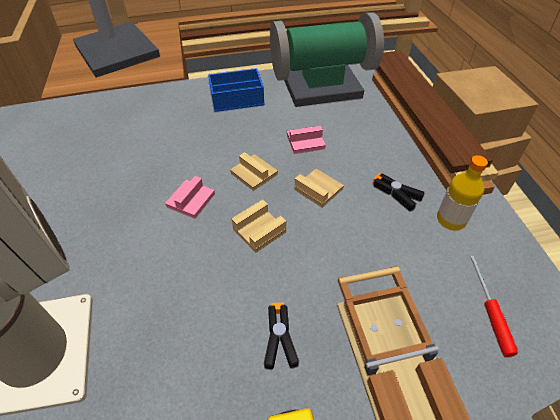

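Wooden candidates, as top px / side px: A (216,135)/(319,186), B (172,203)/(254,170), C (258,212)/(259,227). I'll enlarge them, along with the jig, before choosing.

```bash
python3 - <<'E'
import cv2,numpy as np
a=cv2.imread("pics/top0.png");b=cv2.imread("pics/side0.png")
f=lambda im,x,y,w,h,W,H:cv2.resize(im[y:y+h,x:x+w],(W,H),interpolation=cv2.INTER_CUBIC)
cv2.imwrite("pics/c1.png",np.hstack([f(a,140,95,160,150,400,375),f(b,220,145,130,122,400,375)]))
cv2.imwrite("pics/c2.png",f(a,335,85,160,90,800,450))
cv2.imwrite("pics/c3.png",f(b,320,255,133,100,798,600))
E
```

```text
(no output)
```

View pics/c1.png

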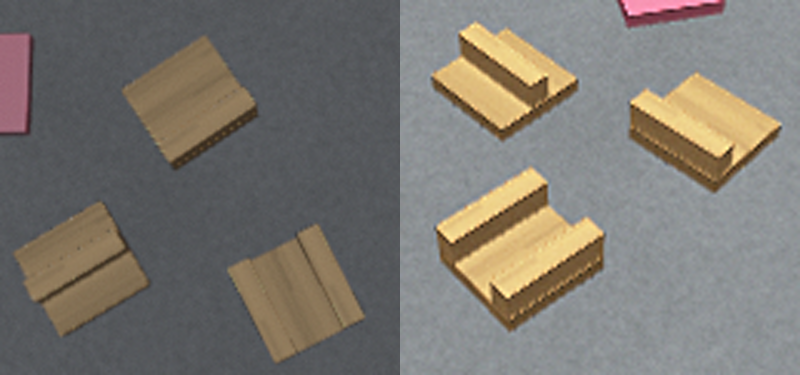

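View pics/c2.png

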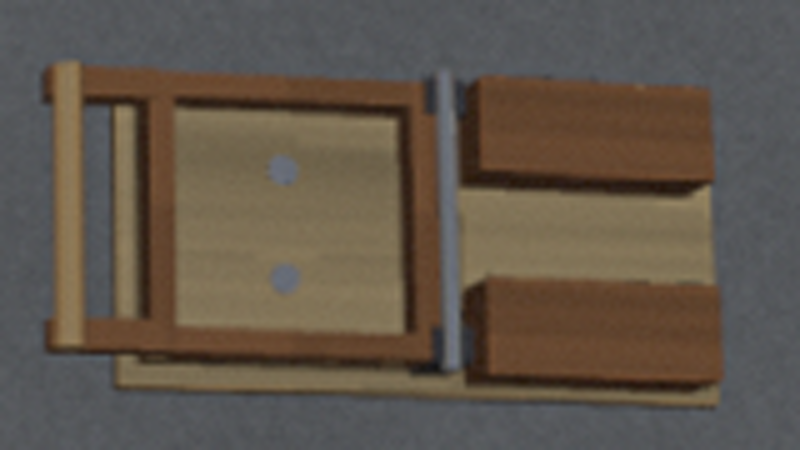

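View pics/c3.png

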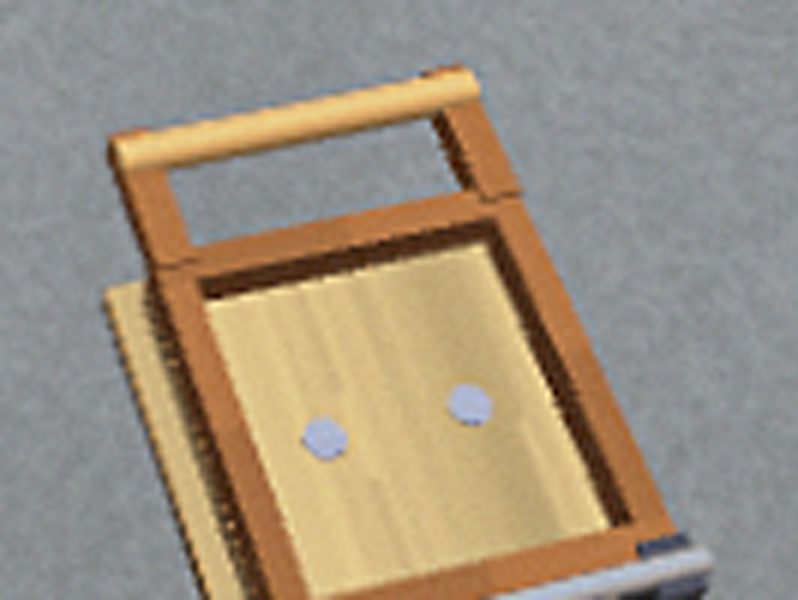

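Reading the crops:
- **A** has its rib on the lower-right edge, so it is a look-alike.
- **C** has two ribs, so it is a look-alike.
- **B** (top ≈ (172,203), side ≈ (254,170)) has one rib in the middle of the plate, so it is the t_block.
- **Jig:** the handle bar is at top ≈ (348,126), the screws at (391,119) and (392,140), and the bearers to the right.

Next I triangulate.

```bash
cat > h.py <<'E'
import numpy as np,cv2
from scipy.optimize import least_squares
from workcell import r,imaging
np.set_printoptions(precision=2,suppress=True)
cal={n:imaging.calibration(n) for n in("top","side","wrist")}
def w2c(n,obs=None):
    if n!="wrist":return cal[n]["world_to_cam"]
    T=np.eye(4);T[:3,:3]=cv2.Rodrigues(np.array(obs["tool_rot"],float))[0];T[:3,3]=obs["eef_pos"]
    return np.linalg.inv(T@cal[n]["hand_eye"])
def proj(n,P,M=None):
    M=w2c(n) if M is None else M
    return cv2.projectPoints(np.atleast_2d(np.array(P,float)),cv2.Rodrigues(M[:3,:3])[0],M[:3,3],cal[n]["K"],cal[n]["distortion"])[0][:,0]
def tri(views): # [(name,px,M)]
    return least_squares(lambda p:np.concatenate([proj(n,p,M)[0]-px for n,px,M in views]),[400,0,30]).x
def un(off,s,p):return np.array(off)+(np.array(p)+.5)/s-.5
def ray(n,px,z,M=None):
    return least_squares(lambda p:proj(n,[p[0],p[1],z],M)[0]-px,[400,0]).x
E
python3 - <<'E'
from h import *
t1=lambda *p:un((140,95),2.5,p); s1=lambda x,y:un((220,145),400/130,(x-400,y))
t2=lambda *p:un((335,85),5,p); s2=lambda *p:un((320,255),6,p)
T=lambda a,b:tri([("top",a,None),("side",b,None)])
for k,a,b in [("plate-y",(150,283),(502,130)),("plate+x",(103,202),(578,82)),("plate-x",(64,335),(432,78)),("rib+x",(121,244),(540,79)),("rib-x",(31,291),(469,28))]:
    print(k,T(t1(*a),s1(*b)))
for k,a,b in [("scr+",(283,170),(470,405)),("scr-",(285,278),(325,438)),("bar+",(68,64),(470,82)),("bar-",(68,347),(120,150)),("pock+",(174,98),(490,222)),("pock-",(174,326),(202,282))]:
    print(k,T(t2(*a),s2(*b)))
# fits
obj=[((40,-38,14),t1(150,283),s1(502,130)),((40,38,14),t1(103,202),s1(578,82)),((-40,-38,14),t1(64,335),s1(432,78)),((40,0,38),t1(121,244),s1(540,79)),((-40,0,38),t1(31,291),s1(469,28))]
jig=[((46,110,38),t2(174,98),s2(490,222)),((-46,110,38),t2(174,326),s2(202,282)),((0,152,44),t2(68,205),s2(297,112)),
((21,-115,38),t2(712,180),None),((-21,-115,38),t2(718,285),None),((21,-15,38),t2(480,177),None),((-21,-15,38),t2(487,280),None)]
# block corner at +x is max world x: order checked by residual
def fit(O,x0):
    def f(q,v=False):
        c,s=np.cos(q[2]),np.sin(q[2]);e=[]
        for m,a,b in O:
            P=[q[0]+c*m[0]-s*m[1],q[1]+s*m[0]+c*m[1],m[2]+q[3]]
            e.append(proj("top",P)[0]-a)
            if b is not None:e.append(proj("side",P)[0]-b)
        return np.concatenate(e)
    R=least_squares(f,x0);print("fit",R.x,"res",R.fun)
fit(obj,[400,300,-.6,0]);fit(jig,[500,-150,0,0])
E
```

```text
plate-y [432.93 290.52  14.18]
plate+x [496.4  329.5   11.57]
plate-x [391.44 356.39  13.11]
rib+x [462.19 309.28  40.23]
rib-x [423.86 376.75  38.66]
scr+ [616.34 -83.27  23.59]
scr- [572.65 -83.22  23.55]
bar+ [649.97   7.02  42.03]
bar- [539.03   7.87  42.43]
pock+ [639.57 -36.06  36.42]
pock- [550.27 -35.18  35.7 ]
fit [443.73 343.51  -1.03  -0.54] res [ 0.53  0.24 -0.64  0.64  0.12 -0.99 -0.36 -0.36 -0.87  0.33 -0.68 -0.49
  0.37 -2.49 -0.61  1.05 -0.33  0.11 -0.87  0.26]
fit [ 593.96 -145.14   -0.     -1.66] res [-0.39 -0.41  0.24 -0.44  0.1   0.03 -1.79  0.11  0.4  -0.58 -0.1   0.94
  0.48  0.86  0.17  0.21  0.07 -1.09 -0.72 -1.  ]
```

```bash
cat >> h.py <<'E'
from scipy.spatial.transform import Rotation as Ro
def go(p,yaw,o=None):
    o=o or r.get_obs();R=Ro.from_rotvec(o["tool_rot"]);G=Ro.from_euler("z",yaw,degrees=True)*Ro.from_matrix(np.diag([1,-1,-1]))
    print("t",round(o["t"],2),"pos",np.array(o["eef_pos"]),"F",np.array(o["force"]),"row",R.inv().apply(np.array(p)-o["eef_pos"])/25,np.degrees((R.inv()*G).as_rotvec())/6)
E
python3 - <<'E'
from h import *
go([444,343,190],120)
E
```

```text
t 0.1 pos [ 211.74 -452.37  249.19] F [0.06 0.11 0.11] row [ 21.9  -24.87   2.42] [ -0.01  -0.02 -15.82]
```

Request:
move_arm(steps=[[[21.9,-24.9,1.0],[0,0,-15.8],60],[[21.9,-24.9,1.0],[0,0,-15.8],60],[[21.9,-24.9,1.0],[0,0,-15.8],60],[[21.9,-24.9,1.0],[0,0,-15.8],60],[[21.9,-24.9,1.0],[0,0,-15.8],60],[[21.9,-24.9,1.0],[0,0,-15.8],60],[[21.9,-24.9,1.0],[0,0,-15.8],60],[[21.9,-24.9,1.0],[0,0,-15.8],60],[[21.9,-24.9,1.0],[0,0,-15.8],60],[[21.9,-24.9,1.0],[0,0,-15.8],60]])

```text
t: 1.1
eef_pos: [351.7, 29.0, 234.9]
tool_rot: [1.77, 2.595, 0.0]
force: [1.7, -0.9, -0.5]
width: 0.696
grip_force: 0.0
```

```bash
python3 - <<'E'
from h import *
go([444,343,190],120)
E
```

```text
t 1.1 pos [351.68  29.   234.9 ] F [ 1.73 -0.92 -0.51] row [10.35  8.02  1.8 ] [ 0.    0.   -1.43]
```

Request:
move_arm(steps=[[[10.3,8.0,1.8],[0,0,-1.4],50],[[10.3,8.0,1.8],[0,0,-1.4],50],[[10.3,8.0,1.8],[0,0,-1.4],50],[[10.3,8.0,1.8],[0,0,-1.4],50],[[10.3,8.0,1.8],[0,0,-1.4],50],[[10.3,8.0,1.8],[0,0,-1.4],50],[[10.3,8.0,1.8],[0,0,-1.4],50],[[10.3,8.0,1.8],[0,0,-1.4],50],[[10.3,8.0,1.8],[0,0,-1.4],50],[[10.3,8.0,1.8],[0,0,-1.4],50]])

```text
t: 2.1
eef_pos: [445.6, 338.0, 189.7]
tool_rot: [-1.585, -2.712, 0.002]
force: [-0.6, 0.6, 0.1]
width: 0.584
grip_force: 0.0
```

```bash
python3 - <<'E'
from h import *
go([444,343,60],120)
o=r.get_obs();im=imaging.camera("wrist");M=w2c("wrist",o)
np.save("M1.npy",M)
ps=proj("wrist",[(444,343.5,38)],M);print(ps)
c=im[120:420,80:480,::-1]
cv2.imwrite("pics/w1.png",cv2.resize(np.ascontiguousarray(c),(800,600),interpolation=cv2.INTER_CUBIC))
E
```

```text
t 2.1 pos [445.62 337.95 189.75] F [-0.6   0.61  0.14] row [0.21 0.05 5.19] [-0.01  0.   -0.1 ]
[[284.25 196.25]]
```

View pics/w1.png

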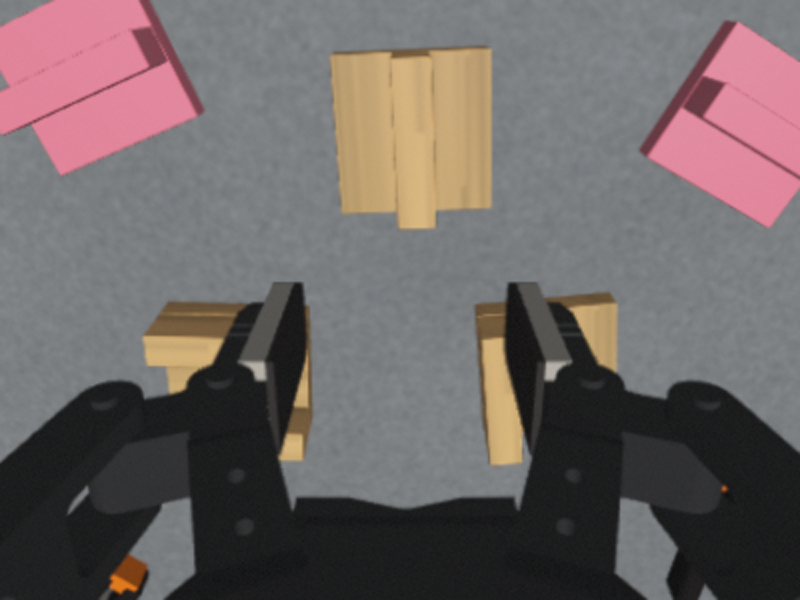

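The wrist view shows one block with a single central rib, about crop (415,140). The rib runs from crop (411,54) at the far end to (417,227) at the near end. A and C stand beside the fingers.

```bash
python3 - <<'E'
from h import *
M=np.load("M1.npy")
P=[ray("wrist",un((80,120),2,p),38,M) for p in [(411,54),(417,227)]]
Q=[ray("wrist",un((80,120),2,p),14,M) for p in [(332,54),(491,47),(491,207),(342,212)]]
print(P,np.mean(P,0),np.degrees(np.arctan2(*(P[0]-P[1])[::-1])),np.linalg.norm(P[0]-P[1]));print(Q,np.mean(Q,0),np.linalg.norm(Q[0]-Q[1]),np.linalg.norm(Q[1]-Q[2]))
c=np.mean(P+Q,0)
go([*np.mean(P,0),90],np.degrees(np.arctan2(*(P[0]-P[1])[::-1])))
E
```

```text
[array([422.99, 382.41]), array([464.98, 314.06])] [443.98 348.23] 121.55817717887332 80.22211310690749
[array([392.1 , 362.15]), array([455.48, 401.57]), array([497.36, 333.78]), array([432.91, 294.43])] [444.47 347.98] 74.64296678849072 79.68407670331247
t 2.15 pos [445.82 337.82 190.08] F [-0.39 -1.24  0.57] row [0.4  0.14 4.  ] [-0.01  0.   -0.37]
```

```bash
python3 - <<'E'
from h import *
go([444.,347,37.5],121.5)
E
```

```text
t 2.15 pos [445.82 337.82 190.08] F [-0.39 -1.24  0.57] row [0.36 0.12 6.1 ] [-0.01  0.   -0.36]
```

Request:
move_arm(steps=[[[0.36,0.12,1.5],[0,0,-0.36],50],[[0.36,0.12,3.0],[0,0,-0.36],50],[[0.36,0.12,4.0],[0,0,-0.36],50],[[0.36,0.12,5.0],[0,0,-0.36],50],[[0.36,0.12,5.5],[0,0,-0.36],50],[[0.36,0.12,5.8],[0,0,-0.36],50],[[0.36,0.12,6.0],[0,0,-0.36],50],[[0.36,0.12,6.1],[0,0,-0.36],50],[[0.36,0.12,6.1],[0,0,-0.36],50]])

```text
t: 3.05
eef_pos: [444.7, 348.7, 38.1]
tool_rot: [1.533, 2.742, 0.002]
force: [-0.2, 0.1, 0.3]
width: 0.586
grip_force: 0.0
```

Request:
move_arm(squeeze=30, steps=[[[0,0,0],[0,0,0],10],[[0,0,0],[0,0,0],10],[[0,0,0],[0,0,0],10],[[0,0,0],[0,0,0],10],[[0,0,0],[0,0,0],10],[[0,0,0],[0,0,0],10]])

```text
t: 3.65
eef_pos: [444.8, 348.9, 38.2]
tool_rot: [1.533, 2.742, 0.002]
force: [1.1, 0.3, 5.2]
width: 0.204
grip_force: 30.4
```

```bash
python3 - <<'E'
from h import *
go([594,-150,190],90)
E
```

```text
t 3.65 pos [444.78 348.86  38.17] F [1.08 0.33 5.23] row [-20.12  -5.36  -6.09] [ 0.01 -0.01  5.26]
```

Request:
move_arm(steps=[[[0,0,-1.0],[0,0,0],10],[[0,0,-2.0],[0,0,0],10],[[0,0,-4.0],[0,0,0],10],[[-1.0,-0.3,-6.1],[0,0,0.3],10],[[-2.5,-0.7,-6.1],[0,0,0.8],10],[[-4.4,-1.2,-6.1],[0,0,1.4],10],[[-6.3,-1.7,-6.1],[0,0,2.0],10],[[-8.2,-2.2,-6.1],[0,0,2.6],10],[[-10.1,-2.7,-6.1],[0,0,3.2],10],[[-11.2,-3.0,-6.1],[0,0,3.6],10]])

```text
t: 4.65
eef_pos: [526.9, 67.1, 189.0]
tool_rot: [-2.025, -2.401, 0.003]
force: [0.6, 1.2, -1.3]
width: 0.202
grip_force: 29.7
```

```bash
python3 - <<'E'
from h import *
go([594,-150,190],90);print(r.get_obs()["grip_force"],r.get_obs()["width"])
E
```

```text
t 4.65 pos [526.91  67.13 189.01] F [ 0.61  1.15 -1.31] row [-9.01  1.18 -0.03] [-0.02  0.01  1.62]
29.74585711956024 0.20194415654902262
```

Request:
move_arm(steps=[[[-1.5,0.2,0],[0,0,0.3],10],[[-3.2,0.4,0],[0,0,0.6],10],[[-5.0,0.7,0],[0,0,1.0],10],[[-6.6,0.9,0],[0,0,1.3],10],[[-7.8,1.1,0],[0,0,1.5],10],[[-8.6,1.2,0],[0,0,1.6],10],[[-9.0,1.2,0],[0,0,1.6],10],[[-9.0,1.2,0],[0,0,1.6],10],[[-9.0,1.2,0],[0,0,1.6],10]])

```text
t: 5.55
eef_pos: [595.0, -144.9, 189.3]
tool_rot: [-2.212, -2.228, 0.001]
force: [0.1, -0.4, -1.7]
width: 0.201
grip_force: 29.7
```

```bash
python3 - <<'E'
from h import *
go([594,-83,59],90)
o=r.get_obs();im=imaging.camera("wrist");M=w2c("wrist",o);np.save("M2.npy",M)
print(proj("wrist",[(594,-83,22),(594,7,44),(640,-35,38)],M))
c=im[0:300,80:480,::-1]
cv2.imwrite("pics/w2.png",cv2.resize(np.ascontiguousarray(c),(800,600),interpolation=cv2.INTER_CUBIC))
E
```

```text
t 5.55 pos [ 595.   -144.93  189.33] F [ 0.07 -0.39 -1.74] row [ 2.47 -0.01  5.22] [-0.02 -0.01  0.07]
[[282.34 131.37]
 [283.23  13.07]
 [339.32  72.95]]
```

View pics/w2.png

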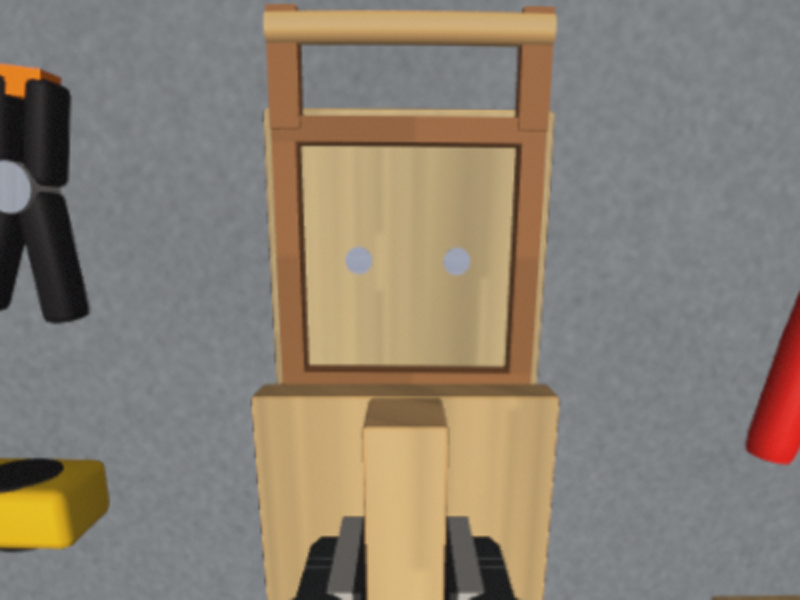

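The wrist view shows the pocket with inner top corners at crop (299,143), (521,143), (511,372) and (303,372). The bar is at (409,27). The held block is square in the fingers, with its front plate top edge at row 397.

```bash
python3 - <<'E'
from h import *
M=np.load("M2.npy");R=lambda z,*ps:np.array([ray("wrist",un((80,0),2,p),z,M) for p in ps])
a=R(38,(299,143),(521,143),(511,372),(303,372));print("pocket",a,a.mean(0))
print("screws",R(22,(358,261),(456,262)));print("bar",R(44,(265,27),(555,27)))
o=r.get_obs();z=o["eef_pos"][2]-24.2
print("plate front",R(z,(255,397),(556,397)),"rib",R(z+24,(366,427),(447,427)),"tcp",o["eef_pos"])
E
```

```text
pocket [[ 550.5   -34.38]
 [ 640.69  -33.68]
 [ 641.71 -129.08]
 [ 548.6  -129.76]] [595.38 -81.73]
screws [[572.77 -82.15]
 [616.87 -82.26]]
bar [[539.73   6.93]
 [650.62   7.81]]
plate front [[ 557.48 -106.71]
 [ 630.89 -106.17]] rib [[ 585.99 -106.43]
 [ 602.74 -106.31]] tcp [ 595.11 -144.57  189.56]
```

```bash
python3 - <<'E'
from h import *
go([595.5,-80.3,61],90)
E
```

```text
t 5.6 pos [ 595.11 -144.57  189.56] F [-0.15  0.09 -2.38] row [2.57 0.04 5.14] [-0.01 -0.01  0.08]
```

Request:
move_arm(steps=[[[1.3,0,0.5],[0,0,0.1],10],[[2.5,0,1.5],[0,0,0.1],10],[[2.57,0,2.8],[0,0,0.1],10],[[2.57,0,3.6],[0,0,0.1],10],[[2.57,0,4.2],[0,0,0.1],10],[[2.57,0,4.5],[0,0,0.1],10],[[2.57,0,4.8],[0,0,0.1],10],[[2.57,0,5.0],[0,0,0.1],10],[[2.57,0,5.12],[0,0,0.1],10],[[2.57,0,5.12],[0,0,0.1],10]])

```text
t: 6.6
eef_pos: [595.3, -81.6, 62.1]
tool_rot: [2.225, 2.217, 0.0]
force: [0.1, -0.0, -2.1]
width: 0.2
grip_force: 29.7
```

```bash
python3 - <<'E'
from h import *
go([595.5,-80.3,60.5],90)
E
```

```text
t 6.6 pos [595.29 -81.58  62.06] F [ 0.07 -0.01 -2.09] row [0.05 0.01 0.06] [ 0.   -0.   -0.04]
```

Just above the floor. Lower until there is light contact, then release.

Request:
move_arm(steps=[[[0.04,0,0.04],[0,0,0],10],[[0.04,0,0.08],[0,0,0],10],[[0.04,0,0.08],[0,0,0],10],[[0.04,0,0.08],[0,0,0],20],[[0.04,0,0.08],[0,0,0],24],[[0.04,0,0.08],[0,0,0],30],[[0.04,0,0.08],[0,0,0],36],[[0.04,0,0.04],[0,0,0],36],[[0.04,0,0],[0,0,0],36]])

```text
t: 7.5
eef_pos: [595.2, -80.6, 62.0]
tool_rot: [2.226, 2.217, 0.0]
force: [0.4, -0.2, -1.0]
width: 0.424
grip_force: 0.0
```

Request:
move_arm(steps=[[[0,0,-0.2],[0,0,0],36],[[0,0,-0.6],[0,0,0],36],[[0,0,-1.2],[0,0,0],36],[[0,0,-2.2],[0,0,0],36],[[-1.0,0,-3.5],[0,0,0],36],[[-2.4,0,-5.0],[0,0,0],36],[[-2.6,0,-5.2],[0,0,0],36],[[-2.6,0,-5.2],[0,0,0],36],[[-2.6,0,-5.2],[0,0,0],36]])

```text
t: 8.4
eef_pos: [594.4, -145.1, 191.3]
tool_rot: [-2.225, -2.216, 0.0]
force: [0.0, 0.4, 0.4]
width: 0.42
grip_force: 0.0
```

```bash
python3 - <<'E'
from h import *
go([595.2,7.4,120],0)
o=r.get_obs();im=imaging.camera("wrist");M=w2c("wrist",o);np.save("M3.npy",M)
c=im[0:300,80:480,::-1]
cv2.imwrite("pics/w3.png",cv2.resize(np.ascontiguousarray(c),(800,600),interpolation=cv2.INTER_CUBIC))
E
```

```text
t 8.4 pos [ 594.39 -145.07  191.35] F [0.   0.36 0.41] row [6.1  0.01 2.86] [-0.01  0.   14.96]
```

View pics/w3.png

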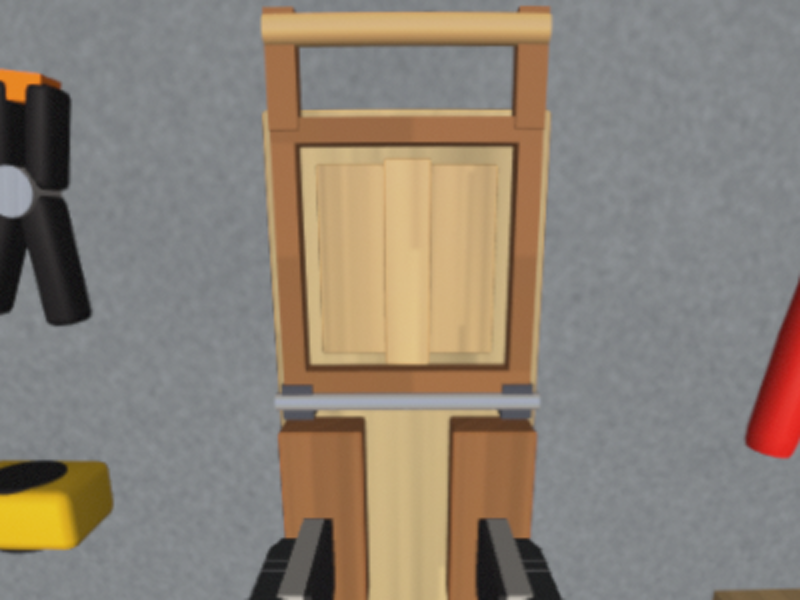

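The block lies centred in the pocket at crop (408,260) with its rib towards the hinge. The handle bar is at (407,27). Next is the handle.

Request:
move_arm(steps=[[[0.8,0,0],[0,0,1.4],36],[[1.6,0,0],[0,0,2.8],36],[[2.4,0,0],[0,0,4.2],36],[[3.2,0,0],[0,0,5.6],30],[[4.0,0,0],[0,0,7.0],26],[[4.6,0,0],[0,0,8.4],26],[[5.2,0,0],[0,0,9.8],26],[[5.6,0,0],[0,0,11.2],26],[[5.9,0,0.8],[0,0,12.6],26],[[6.1,0,1.5],[0,0,14.0],26]])

```text
t: 9.45
eef_pos: [594.5, 9.0, 152.5]
tool_rot: [-3.137, -0.153, 0.004]
force: [-0.8, 0.1, -0.5]
width: 0.307
grip_force: 0.0
```

Request:
move_arm(steps=[[[0,0,0.5],[0,0,1],26],[[0,0,1.2],[0,0,1],26],[[0,0,1.2],[0,0,1],26],[[0,0,1.2],[0,0,1],26]])

```text
t: 9.85
eef_pos: [594.3, 3.4, 123.2]
tool_rot: [-3.138, -0.007, 0.005]
force: [0.1, 0.1, 0.4]
width: 0.305
grip_force: 0.0
```

```bash
python3 - <<'E'
from h import *
go([595,7.4,42],0);print(r.get_obs()["joints"])
E
```

```text
t 9.85 pos [594.35   3.42 123.16] F [0.15 0.14 0.43] row [ 0.04 -0.15  3.25] [-0.03  0.03  0.05]
[0.   0.51 0.06 1.13 0.   3.14]
```

Joint 6 is at its range limit, so I'll give the tool 3° of yaw away from it.

Request:
move_arm(steps=[[[0.04,-0.15,0.5],[0,0,-0.5],26],[[0.04,-0.15,1.2],[0,0,-0.5],26],[[0.04,-0.15,2.0],[0,0,-0.5],26],[[0.04,-0.15,2.5],[0,0,-0.5],26],[[0.04,-0.15,2.8],[0,0,-0.5],26],[[0.04,-0.15,3.0],[0,0,-0.5],26],[[0.04,-0.15,3.15],[0,0,-0.5],26],[[0.04,-0.15,3.2],[0,0,-0.5],26],[[0.04,-0.15,3.2],[0,0,-0.5],26]])

```text
t: 10.75
eef_pos: [596.8, 6.5, 44.8]
tool_rot: [-3.137, -0.088, -0.001]
force: [0.2, -0.4, 0.8]
width: 0.306
grip_force: 0.0
```

Request:
move_arm(squeeze=20, steps=[[[0,0,0],[0,0,0],6],[[0,0,0],[0,0,0],6],[[0,0,0],[0,0,0],6],[[0,0,0],[0,0,0],6],[[0,0,0],[0,0,0],6]])

```text
t: 11.25
eef_pos: [596.8, 7.9, 45.0]
tool_rot: [-3.134, -0.089, -0.002]
force: [-0.5, 4.2, 2.2]
width: 0.133
grip_force: 19.6
```

```bash
python3 - <<'E'
from h import *
go([595,7.4,42],3);o=r.get_obs();print(o["joints"],o["width"],o["grip_force"])
E
```

```text
t 11.25 pos [596.82   7.94  45.05] F [-0.49  4.16  2.16] row [-0.07  0.02  0.12] [-0.06 -0.01  0.04]
[ 0.01  0.59 -0.03  0.95  0.01  3.1 ] 0.13272285889664068 19.57425892353058
```

Bar gripped (opening 11 mm). I'll lead it round the arc in increments of 0.06 rad.

Request:
move_arm(steps=[[[0,0.01,-0.365],[0,0,0],6],[[0,0.044,-0.728],[0,0,0],6],[[0,0.1,-1.09],[0,0,0],6],[[-0.01,0.174,-1.445],[0,0,0],6],[[-0.01,0.27,-1.8],[0,0,0],6],[[-0.02,0.39,-2.14],[0,0,0],6],[[-0.03,0.53,-2.48],[0,0,0],6],[[-0.035,0.69,-2.81],[0,0,0],6],[[-0.045,0.865,-3.126],[0,0,0],6],[[-0.055,1.06,-3.433],[0,0,0],6]])

```text
t: 12.25
eef_pos: [596.8, -16.9, 131.2]
tool_rot: [-3.13, -0.091, -0.002]
force: [-0.4, 10.5, 4.2]
width: 0.131
grip_force: 19.7
```

```bash
cat > arc.py <<'E'
from h import *
import sys
o=r.get_obs();p=np.array(o["eef_pos"]);
th=np.arctan2(p[2]-45,p[1]+144.3);print("t",o["t"],p,"F",o["force"],"grip",o["grip_force"],"w",o["width"],"th",th,"rad",np.hypot(p[2]-45,p[1]+144.3),"q",o["joints"])
a,b=map(float,sys.argv[1:])
for t in np.linspace(a,b,11)[1:]:
    ty=6.08*(np.cos(a)-np.cos(t));print("[[%.3f, %.3f, %.3f]"%(-.052*ty,ty,-6.08*(np.sin(t)-np.sin(a))),end=" ")
E
python3 arc.py 0.6 1.3
```

```text
t 12.25 [596.79 -16.92 131.21] F [-0.38 10.54  4.19] grip 19.71575751900673 w 0.13088409136552764 th 0.5950061407394097 rad 153.81237714146096 q [-0.03  0.5   0.07  1.14  0.01  3.05]
[[-0.013, 0.252, -0.343] [[-0.027, 0.528, -0.667] [[-0.043, 0.826, -0.971] [[-0.059, 1.144, -1.253] [[-0.077, 1.481, -1.513] [[-0.095, 1.836, -1.748] [[-0.115, 2.206, -1.958] [[-0.135, 2.590, -2.141] [[-0.155, 2.986, -2.297] [[-0.176, 3.392, -2.425]
```

Request:
move_arm(steps=[[[-0.013,0.23,-0.343],[0,0,0],6],[[-0.027,0.49,-0.667],[0,0,0],6],[[-0.043,0.77,-0.971],[0,0,0],6],[[-0.06,1.08,-1.253],[0,0,0],6],[[-0.077,1.42,-1.513],[0,0,0],6],[[-0.095,1.78,-1.748],[0,0,0],6],[[-0.115,2.15,-1.958],[0,0,0],6],[[-0.135,2.53,-2.141],[0,0,0],6],[[-0.155,2.93,-2.297],[0,0,0],6],[[-0.176,3.33,-2.425],[0,0,0],6]])

```text
t: 13.25
eef_pos: [596.9, -102.7, 193.5]
tool_rot: [-3.135, -0.089, -0.004]
force: [-3.9, 4.5, 7.9]
width: 0.131
grip_force: 20.1
```

```bash
python3 arc.py 1.3 1.8
```

```text
t 13.25 [ 596.94 -102.73  193.51] F [-3.87  4.54  7.87] grip 20.117366909980774 w 0.13130280828221869 th 1.2978659818845106 rad 154.2196285562757 q [-0.17  0.48  0.2   1.29  0.01  2.91]
[[-0.015, 0.295, -0.074] [[-0.031, 0.593, -0.133] [[-0.046, 0.894, -0.177] [[-0.062, 1.196, -0.206] [[-0.078, 1.500, -0.220] [[-0.094, 1.804, -0.219] [[-0.110, 2.107, -0.203] [[-0.125, 2.410, -0.171] [[-0.141, 2.710, -0.124] [[-0.156, 3.008, -0.063]
```

Request:
move_arm(steps=[[[-0.015,0.295,-0.09],[0,0,0],6],[[-0.03,0.593,-0.16],[0,0,0],6],[[-0.046,0.894,-0.21],[0,0,0],6],[[-0.062,1.196,-0.24],[0,0,0],6],[[-0.078,1.5,-0.255],[0,0,0],6],[[-0.094,1.8,-0.255],[0,0,0],6],[[-0.11,2.1,-0.24],[0,0,0],6],[[-0.125,2.41,-0.21],[0,0,0],6],[[-0.14,2.71,-0.165],[0,0,0],6],[[-0.156,3.01,-0.105],[0,0,0],6]])

```text
t: 14.25
eef_pos: [596.9, -179.9, 192.2]
tool_rot: [-3.137, -0.087, 0.002]
force: [-2.5, 1.4, 1.4]
width: 0.136
grip_force: 20.6
```

```bash
python3 arc.py 1.8 2.3
```

```text
t 14.25 [ 596.88 -179.9   192.2 ] F [-2.51  1.39  1.39] grip 20.630806982517242 w 0.1360224231029694 th 1.808111160999774 rad 151.44322946272914 q [-0.29  0.52  0.26  1.32  0.    2.79]
[[-0.015, 0.294, 0.076] [[-0.030, 0.584, 0.167] [[-0.045, 0.869, 0.273] [[-0.060, 1.149, 0.392] [[-0.074, 1.422, 0.526] [[-0.088, 1.688, 0.673] [[-0.101, 1.947, 0.833] [[-0.114, 2.197, 1.005] [[-0.127, 2.438, 1.190] [[-0.139, 2.670, 1.387]
```

Request:
move_arm(steps=[[[-0.015,0.294,0.076],[0,0,0],6],[[-0.03,0.584,0.167],[0,0,0],6],[[-0.045,0.869,0.273],[0,0,0],6],[[-0.06,1.15,0.392],[0,0,0],6],[[-0.074,1.42,0.526],[0,0,0],6],[[-0.088,1.69,0.673],[0,0,0],6],[[-0.1,1.95,0.833],[0,0,0],6],[[-0.114,2.2,1.005],[0,0,0],6],[[-0.127,2.44,1.19],[0,0,0],6],[[-0.139,2.67,1.387],[0,0,0],6]])

```text
t: 15.25
eef_pos: [597.5, -246.5, 157.6]
tool_rot: [-3.137, -0.088, -0.0]
force: [-2.1, 2.2, -0.5]
width: 0.131
grip_force: 20.1
```

```bash
python3 arc.py 2.3 2.75;  python3 - <<'E'
from h import *
b=imaging.camera("side");c=imaging.camera("top")
f=lambda im,x,y,w,h:cv2.resize(np.ascontiguousarray(im[y:y+h,x:x+w,::-1]),(400,400),interpolation=cv2.INTER_CUBIC)
cv2.imwrite("pics/m.png",np.hstack([f(b,330,260,160,160),f(c,370,60,130,130)]))
E
```

```text
t 15.25 [ 597.47 -246.49  157.59] F [-2.07  2.18 -0.54] grip 20.13824075460434 w 0.1313029089577998 th 2.3077851581276683 rad 152.0476550769997 q [-0.39  0.58  0.28  1.27  0.    2.69]
[[-0.010, 0.200, 0.187] [[-0.020, 0.391, 0.382] [[-0.030, 0.573, 0.586] [[-0.039, 0.746, 0.798] [[-0.047, 0.909, 1.018] [[-0.055, 1.063, 1.245] [[-0.063, 1.205, 1.478] [[-0.070, 1.337, 1.718] [[-0.076, 1.459, 1.963] [[-0.082, 1.569, 2.213]
```

View pics/m.png

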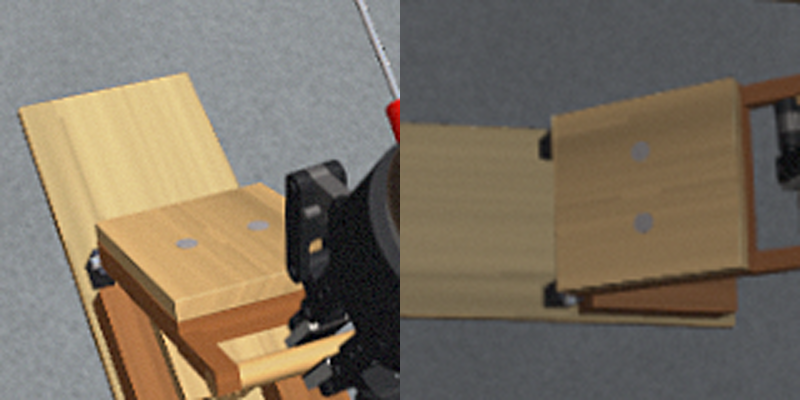

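The leaf is well past upright, and the empty base where it lay shows that the block went with it. The block is hidden under the leaf. Continue closing.

Request:
move_arm(steps=[[[-0.01,0.2,0.187],[0,0,0],6],[[-0.02,0.391,0.382],[0,0,0],6],[[-0.03,0.573,0.586],[0,0,0],6],[[-0.04,0.746,0.798],[0,0,0],6],[[-0.047,0.91,1.018],[0,0,0],6],[[-0.055,1.063,1.245],[0,0,0],6],[[-0.063,1.205,1.478],[0,0,0],6],[[-0.07,1.337,1.718],[0,0,0],6],[[-0.076,1.46,1.963],[0,0,0],6],[[-0.082,1.57,2.213],[0,0,0],6]])

```text
t: 16.35
eef_pos: [598.0, -285.3, 102.1]
tool_rot: [-3.137, -0.088, -0.001]
force: [0.4, 0.3, 0.3]
width: 0.131
grip_force: 20.0
```

```bash
python3 arc.py 2.75 3.12
```

```text
t 16.35 [ 598.02 -285.3   102.11] F [0.35 0.25 0.32] grip 19.98846262693405 w 0.13107918270611926 th 2.756729019396136 rad 152.12393444377423 q [-0.45  0.65  0.25  1.17  0.    2.64]
[[-0.004, 0.082, 0.209] [[-0.008, 0.156, 0.422] [[-0.012, 0.222, 0.637] [[-0.015, 0.281, 0.854] [[-0.017, 0.331, 1.073] [[-0.019, 0.373, 1.294] [[-0.021, 0.407, 1.517] [[-0.022, 0.432, 1.740] [[-0.023, 0.450, 1.964] [[-0.024, 0.459, 2.189]
```

Request:
move_arm(steps=[[[0,0.082,0.209],[0,0,0],6],[[-0.01,0.156,0.422],[0,0,0],6],[[-0.01,0.222,0.637],[0,0,0],6],[[-0.015,0.281,0.854],[0,0,0],6],[[-0.017,0.331,1.073],[0,0,0],6],[[-0.02,0.373,1.294],[0,0,0],6],[[-0.02,0.407,1.517],[0,0,0],6],[[-0.022,0.432,1.74],[0,0,0],6],[[-0.023,0.45,1.964],[0,0,0],6],[[-0.024,0.46,2.189],[0,0,0],6]])

```text
t: 17.35
eef_pos: [598.0, -296.0, 47.4]
tool_rot: [-3.136, -0.088, -0.001]
force: [0.3, 4.7, 18.2]
width: 0.133
grip_force: 21.6
```

```bash
python3 arc.py 3.1 3.14
```

```text
t 17.35 [ 598.01 -296.02   47.44] F [ 0.27  4.71 18.2 ] grip 21.60481721162796 w 0.13303506250124278 th 3.125490827963036 rad 151.74425773763278 q [-0.46  0.71  0.21  1.07  0.    2.62]
[[-0.000, 0.001, 0.024] [[-0.000, 0.002, 0.049] [[-0.000, 0.003, 0.073] [[-0.000, 0.003, 0.097] [[-0.000, 0.004, 0.122] [[-0.000, 0.004, 0.146] [[-0.000, 0.005, 0.170] [[-0.000, 0.005, 0.194] [[-0.000, 0.005, 0.219] [[-0.000, 0.005, 0.243]
```

18 N upward with the handle at the stop height. Release and withdraw upward.

Request:
move_arm(steps=[[[0,0,-0.05],[0,0,0],6],[[0,0,-0.05],[0,0,0],16],[[0,0,-0.05],[0,0,0],26],[[0,0,-0.05],[0,0,0],26],[[0,0,-0.4],[0,0,0],26],[[0,0,-1.0],[0,0,0],26],[[0,0,-2.2],[0,0,0],26],[[0,0,-4],[0,0,0],26],[[0,0,-5.5],[0,0,0],26],[[0,0,-6],[0,0,0],26]])

```text
t: 18.35
eef_pos: [599.6, -298.2, 204.3]
tool_rot: [3.139, 0.088, 0.013]
force: [0.4, -0.1, 0.4]
width: 0.305
grip_force: 0.0
```

Request:
move_arm(steps=[[[-2,0,0],[0,0,0],26],[[-4,0,0],[0,0,0],26],[[-6,0,0],[0,0,0],26],[[-8,0,0],[0,0,0],26],[[-8,0,0],[0,0,0],26],[[-8,0,0],[0,0,0],26],[[-8,0,0],[0,0,0],26]])

```text
t: 19.05
eef_pos: [399.1, -308.6, 198.3]
tool_rot: [-3.138, -0.088, -0.003]
force: [0.5, -0.4, -0.2]
width: 0.307
grip_force: 0.0
```

```bash
python3 - <<'E'
from h import *
b=imaging.camera("side");c=imaging.camera("top")
f=lambda im,x,y,w,h:cv2.resize(np.ascontiguousarray(im[y:y+h,x:x+w,::-1]),(400,400),interpolation=cv2.INTER_CUBIC)
cv2.imwrite("pics/e.png",np.hstack([f(b,330,260,160,160),f(c,390,70,120,120)]))
print(r.get_obs()["eef_pos"],[ (p-(390,70))*400/120 for p in proj("top",[(595,-297,44),(640,-144,38),(617,-207,60)])],[(p-(330,260))*2.5 for p in proj("side",[(595,-297,44),(617,-207,54),(573,-207,54)])])
E
```

```text
[ 399.51 -308.41  197.92] [array([354.92, 202.82]), array([109.1, 120.2]), array([226.5 , 152.22])] [array([289.09, 499.89]), array([262.42, 322.55]), array([192.93, 341.2 ])]
```

View pics/e.png

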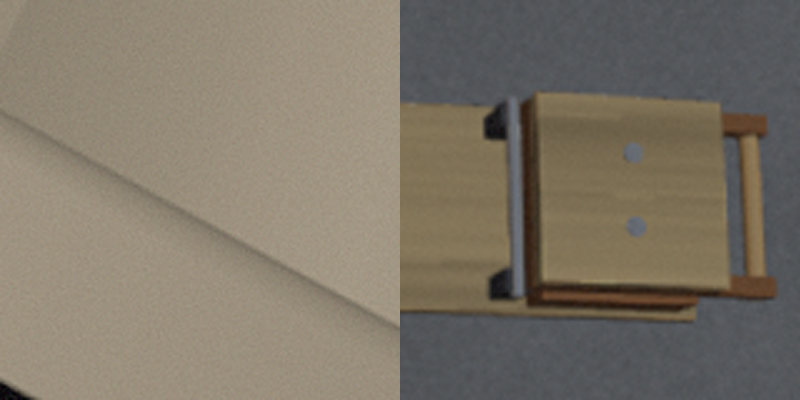

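The top view shows the leaf flat and closed. Its bar is at crop (352,205), against (355,203) predicted for a fully closed leaf, and no block is outside the jig. The arm blocks the side camera.

```bash
python3 -c "
from workcell import r
print(r.hand_in())"
```

```text
the job is handed in; nothing more can be done
None
```

I laid the T-block rib up in the nest, swung the leaf over until it met its stop, let go and handed the job in at about 19 s. The hand-in returned no verdict, and the turned block under the closed leaf could not be seen.

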